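Peel the clinging top tray off the stack and present it

ROBOT

A 6-joint arm with a two-finger parallel gripper is mounted at the origin on a cart in front of the work surface, level with it; the furniture and walls round the work are solid. World frame = base frame: x ahead of the robot, y to its left, z up, the work surface at z = 0. Lengths are in mm, angles in rad, forces in N, time in s.
With the tool pointing down it reaches from about 275 to 850 mm from the base axis. Payload 19 kg.
Tool frame: the origin (TCP) lies on the centre line of the jaws, within the pads' length; the fingertips stand 11 mm ahead of it and the grasp point (between the pads) lies 8 mm behind it (tip_extent is the distance from the TCP to the fingertips, in mm); z points along the fingers, y is the direction in which the jaws open and shut (so a half turn about z gives the same grasp; the last joint's range is limited). The gripper opens to 85 mm and grips with 20 to 120 N. Pads are 22 mm wide; open, the fingers measure 114 mm over their backs; the gripper's body (76 mm by 85 mm) begins 54 mm behind the grasp point. The pads swing forward as they close: fully open they stand 13 mm farther back than shut.
Start: joints at [1.144, 0.15, 1.437, -0, 1.554, -0.134], TCP at [165.969, 550.496, 242.267] pointing down, gripper open.
Joint ranges: [-2.8, 2.8], [-0.68, 2.1], [0.12, 2.68], [-1.39, 4.53], [0.16, 2.79], [-2.81, 2.81]. Speed limits (rad/s): [1.89, 1.89, 2.22, 3.01, 3.01, 3.01].

INTERFACE

Orientations are given as a unit quaternion [w, x, y, z].
In Python, from bench import * gives the robot as it stands. The module is installed in compiled form; this text tells all that it offers.
- The arm moves only by the tool move_arm, never from a script. Its argument "deltas" is a list that holds one entry, the list of rows, each a list of 5 numbers: the shift along the tool's x, y, z in m, then the turn about the tool's z in degrees, then the finger opening in m, from 0 to 0.0854. A call has 1 to 8 rows; each row is the pose to reach, as a shift and turn from the pose commanded when the call began, along the tool's axes at that moment; what a row does not reach only later rows make up. A row lasts 1/8 s, in which the tool goes at most 62.5 mm and 10.7 degrees, less where a joint would pass 70% of its speed; a pose out of reach is approached as far as the arm can. A call with a gripper value outside its range is refused whole. The fingers move at their own pace and stop on an object; "force" is the grip in N (left out, the last holds). Time passes only in rows, so rows that repeat a pose let the fingers close. It gives the time, the measured TCP pose, the force and the opening at its end, in the units of the state.
- observe(): the state, without advancing time (a new reading comes with each control period).
- get_image(name): name is "scene" or "top" or "wrist"; returns a dict with "frame" (420x560x3 uint8, blue, green, red), "depth" (420x560 float32, mm along the optical axis (not along the pixel's ray), 0 where there is no reading), "intrinsics" (3x3 intrinsics, pixels), "rvec" (rotation vector, rad) and "tvec" (3), from world to camera coordinates, as OpenCV has them. Camera axes: x right, y down, z forward; pixel columns grow to the right and rows downward; lengths in mm; the calibration is good to about 2 mm. A picture is of the moment at which its call begins.
- job_done(): hands the job in, once; it reports no verdict.
The state is a dict: "time": time; "q": joint angles; "joint_vel": joint speeds; "effort": joint torques, N m; "tool_pos": TCP position; "tool_rot": TCP orientation; "force": force on the tool from outside, world axes, zero at the start; "moment": the same for the moment, N m; "grip_width": finger opening in mm.
Only numpy, scipy, OpenCV 4.12 (cv2) and the standard library are available. Lean on these libraries where they do the work, as an engineer would, in place of code of your own. Each camera call takes 0.05 s, during which the arm holds its last target.

TASK

The top tray clings to the stack of nested trays. Take it by the upright tab at its corner and lift that corner first, so that it peels off while the opposite corner is still down in the stack and the trays beneath stay standing where they are. Then hold it out level and right way up, about 20 cm above the middle of the steel instrument tray, ready to be filled; finish while still holding it there, and leave the beaker and the cup alone.

Things in the scene. Friction and masses are not known exactly. Their poses are not given: they have to be found in the camera images.
- stack: Four white square plastic trays pressed together (one piece, loose on the table, 0.5 kg) under the top tray: 130 mm square at the rims with rounded corners, 172 mm over the corners, rim top 54 mm above the table. Origin: centre of its underside, on the table; z up. Its x and y axes run through its CORNERS, its sides lie at 45 degrees to them.
- clips (a point): Point on the stack's axis, 68 mm above the table, level with four sprung clips, one at the middle of each side, 68 mm out, tops at 73 mm. Their round noses hook 2 mm over the top tray's rim; each gives way outward when the rim there is pulled up 5 mm with 1 to 2 N. Turning the tray up about its opposite corner by 0.24 rad frees them pair by pair; straight up strains all four together.
- top_tray: Top tray, white plastic, 0.09 kg: open, 24 mm deep with sloping walls, 96 mm square at the floor, 130 mm square at its 3 mm rim, corners rounded. Origin: centre of its underside, 40 mm above the stack's origin while nested (its rim top is then 64 mm above the table). Axes as the stack's: +x to the far corner, -x to the corner with the tab, z up out of the tray.
- tray_mid (a point): The middle of the top tray, 12 mm above its underside; axes as top_tray.
- tab (a point): Centre of the top tray's upright thumb tab, 100 mm from the tray's middle along the tray's -x, 40 mm above its underside (about 80 mm above the table at the start). An upright plate 8 mm thick along the tray's x, 34 mm wide along y, standing 32 mm clear above the rim top; take it across its 8 mm from above. The rim's corner lies 10 mm behind it.
- far_corner (a point): Top of the top tray's rim at the corner opposite the tab, 84 mm from the tray's middle along its +x, 24 mm above its underside (64 mm above the table while nested).
- steel_tray: Shallow steel instrument tray, fixed on the table, 198 mm (its x) by 308 mm (its y), 24 mm high; its long side runs about away from the robot. Origin: centre of its underside, on the table.
- beaker: Clear beaker, 71 mm across, 92 mm high, a bystander. Origin: centre of its underside.
- cup: Clear open cup, 58 mm across, 62 mm high, a bystander behind the stack. Origin: centre of its underside.

How it is judged (in metres and radians):
On the way, in this order (a step that is already met when the one before it is completed fails the run):
1. the tab corner is lifted at least 15 mm while the opposite corner is still down in the stack (within 8 mm of its nested height) (z of tab in the frame of stack above 0.095 m and z of far_corner in the frame of stack below 0.072 m and angle between top_tray's own z axis and vertical above 0.06 rad and contact force between the fingers and top_tray above 0.5 N), for 0.1 s.
2. the whole top tray is up clear of the stack, held by the fingers (z of tray_mid in the frame of stack above 0.092 m and z of far_corner in the frame of stack above 0.089 m and contact force between top_tray and stack below 0.05 N and contact force between the fingers and top_tray above 0.5 N), for 0.1 s.
At the end, for the whole second after the job is handed in: The fingers hold the top tray at rest, its middle within 60 mm (horizontally) of the steel tray's middle and 13 to 28 cm above the table, level within 0.2 rad, right way up, touching neither the stack nor the steel tray; the other trays stand flat on the table within 30 mm of where they were (horizontal distance between tray_mid and steel_tray below 0.06 m and height (world z) of tray_mid between 0.13 and 0.28 m and angle between top_tray's own z axis and vertical below 0.2 rad and contact force between the fingers and top_tray above 0.5 N and contact force between top_tray and stack below 0.05 N and contact force between top_tray and steel_tray below 0.05 N and linear speed of top_tray below 0.05 m/s and height (world z) of stack below 0.006 m and angle between stack's own z axis and vertical below 0.05 rad and distance of stack from where it was at the start of the episode below 0.03 m); the arm keeps its last pose, push and grip.
It fails at once if the trays beneath are carried up with the top one, tipped (over 0.2 rad) or shifted over 30 mm (height (world z) of stack above 0.015 m or angle between stack's own z axis and vertical above 0.2 rad or distance of stack from where it was at the start of the episode above 0.03 m).
It fails at once if the beaker or the cup is moved over 25 mm (distance of any of beaker, cup from where it was at the start of the episode above 0.025 m).
It also fails if it takes over 35 s, if anything falls off the work surface, if the arm or the gripper's body presses on something with over 40 N, if the wrist force passes 120 N, or if a joint passes its speed limit or range.

## Working session

There is one attempt and no reset: what is moved stays moved. The work goes in short steps, Python scripts to look and compute and a tool call to move; the robot and the scene stay as the last step left them, time stands still between calls to the robot, and variables do not carry over. Pictures are saved under pics/ and viewed, and the job is handed in when it is done.

Besides the shell and the picture viewer there is one more tool, called as name(argument=value, ...), one argument or row to a line, values as JSON. move_arm: Moves the arm, as the interface text tells. Its arguments: {"type":"object","properties":{"deltas":{"type":"array","items":{"type":"array","items":{"type":"array","items":{"type":"number"}}}},"force":{"type":"number"}},"required":["deltas"]}

```bash
mkdir -p pics
cat > h.py <<'E'
import numpy as np, cv2, pickle
from bench import *
def grab(n,tag):
    d=get_image(n); cv2.imwrite(f'pics/{n}_{tag}.png',d['frame']); pickle.dump(d,open(f'{n}_{tag}.pkl','wb')); return d
def pts(d):
    K=d['intrinsics'];R=cv2.Rodrigues(np.array(d['rvec'],float))[0];t=np.array(d['tvec'],float).ravel()
    h,w=d['depth'].shape;u,v=np.meshgrid(np.arange(w),np.arange(h));z=d['depth'].astype(float)
    c=np.stack([(u-K[0][2])/K[0][0]*z,(v-K[1][2])/K[1][1]*z,z],-1)
    return (c-t)@R
def ray(d,u,v,z):
    K=np.array(d['intrinsics']);R=cv2.Rodrigues(np.array(d['rvec'],float))[0];t=np.array(d['tvec'],float).ravel()
    o=-R.T@t; r=R.T@np.linalg.inv(K)@np.array([u,v,1.]); return o+r*(z-o[2])/r[2]
E
python3 - <<'E'
from h import *
for n in ['scene','top','wrist']: grab(n,'0')
s=observe()
for k in s: print(k,np.round(s[k],3))
E
```

```text
time 0.15
q [ 1.144  0.151  1.438  0.     1.554 -0.134]
joint_vel [-0.002 -0.002 -0.003 -0.001 -0.001 -0.002]
effort [ 2.0000e-03 -7.1338e+01 -5.7104e+01 -0.0000e+00  7.0000e-03 -0.0000e+00]
tool_pos [165.898 550.366 241.835]
tool_rot [-0.     0.146  0.989 -0.   ]
force [ 0.405 -0.286 -0.923]
moment [-0.025 -0.005 -0.006]
grip_width 85.483
```

View pics/scene_0.png

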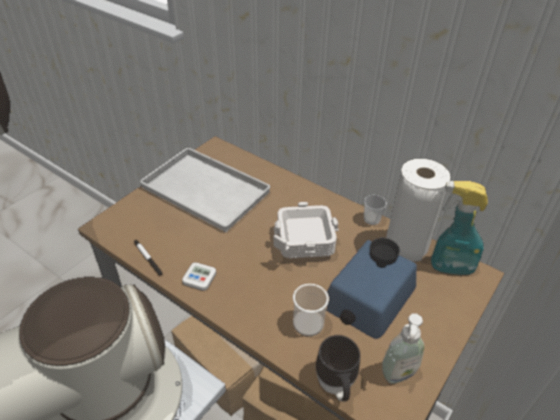

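View pics/top_0.png

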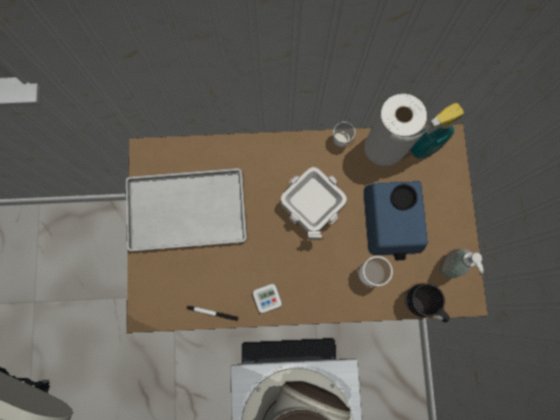

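View pics/wrist_0.png

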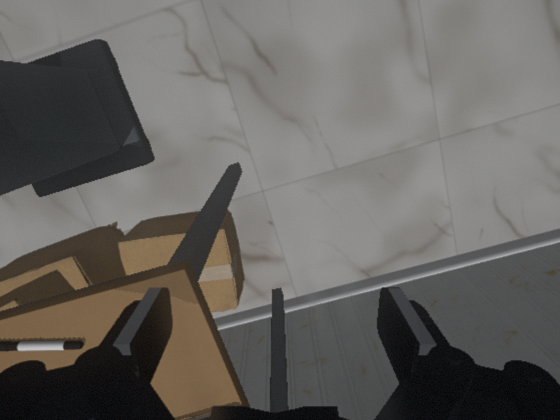

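Top view: the stack is at about (313,201) with its tab at (315,234), on the robot's side. The steel tray is at (186,210), the cup at (344,134) and the beaker at (375,271). Next I measure positions.

Run:
```python
from h import *
for n in ['top','scene']:
    d=pickle.load(open(n+'_0.pkl','rb'));P=pts(d);f=d['frame']
    hsv=cv2.cvtColor(f,cv2.COLOR_BGR2HSV)
    print(n,'ctr',ray(d,280,210,0).round())
    X,Y,Z=P[...,0],P[...,1],P[...,2]
    if n=='top':
        for (u,v) in [(313,201),(315,234),(315,170),(186,210),(344,134),(375,271)]: print(u,v,P[v,u].round(1))
    c=np.array([470,-30]) 
    m=(d['depth']>0)&(Z>8)&(Z<130)&(hsv[...,1]<60)
    k,l,st,ce=cv2.connectedComponentsWithStats(m.astype(np.uint8))
    for i in range(1,k):
        if st[i,4]>100:
            q=P[l==i]; print(i,st[i],ce[i].round(1),'xyz med',np.median(q,0).round(1),'min',q.min(0).round(),'max',q.max(0).round())
f=cv2.imread('pics/top_0.png')[150:260,260:370];cv2.imwrite('pics/topc.png',cv2.resize(f,None,fx=5,fy=5,interpolation=cv2.INTER_CUBIC))
f=cv2.imread('pics/scene_0.png')[190:280,260:360];cv2.imwrite('pics/scenec.png',cv2.resize(f,None,fx=6,fy=6,interpolation=cv2.INTER_CUBIC))
```

```text
top ctr [538.  15.   0.]
313 201 [548.8 -70.8  43.4]
315 234 [459.3 -68.8  65.1]
315 170 [626.5 -79.5  60.1]
186 210 [549.7 264.   -0.7]
344 134 [ 739.8 -169.7    7.4]
375 271 [ 364.7 -222.     8.6]
1 [ 419   95  125  325 8161] [503.8 248.5] xyz med [ 400.1 -539.4   74.9] min [  -8. -551.    8.] max [ 785. -346.  130.]
2 [   0   99  385   48 7326] [198.3 118.9] xyz med [778.1 209.5  68.6] min [ 697. -259.    8.] max [788. 765. 130.]
4 [364 126  50  40 712] [381.7 151.9] xyz med [ 655.9 -245.8   72.5] min [ 644. -344.    8.] max [ 725. -219.  130.]
14 [ 125  169  121   83 1032] [180.2 206.6] xyz med [568.4 281.4  22.5] min [444. 108.   8.] max [651. 421.  32.]
15 [ 280  168   67   71 2856] [312.5 201.2] xyz med [548.2 -68.8  49.6] min [ 445. -153.   19.] max [632.  14. 103.]
19 [364 181  64  78 264] [387.7 228.5] xyz med [ 421.6 -257.2   32.1] min [ 390. -342.   16.] max [ 591. -205.   92.]
24 [392 186  22  23 364] [402.7 197.4] xyz med [ 530.6 -281.7  121.9] min [ 502. -306.  111.] max [ 557. -254.  130.]
48 [440 249  33  29 561] [454.  263.8] xyz med [ 364.7 -398.    92.2] min [ 337
[... 1115 characters left out ...]
 241  25  18 315] [384.2 249.9] xyz med [ 541.  -278.1  122.7] min [ 516. -306.  116.] max [ 560. -256.  130.]
20 [183 262  33  27 558] [199.4 275.1] xyz med [311.1  54.1  16.4] min [276.  22.   8.] max [345.  92.  22.]
29 [452 298  62 122 150] [480.9 361.7] xyz med [ 439.4 -541.2   69.7] min [ 286. -542.    9.] max [ 661. -541.  129.]
30 [ 382  333   42   50 1348] [401.8 358.8] xyz med [ 352.4 -422.3   82.9] min [ 337. -450.    8.] max [ 394. -389.  130.]
31 [ 316  335   44   66 2070] [337.7 365. ] xyz med [ 287.1 -327.3   63.2] min [ 233. -378.    8.] max [ 327. -287.  102.]
32 [  46  347  136   73 3901] [137.  397.8] xyz med [ 21.2 -82.1  39.1] min [-111. -133.    8.] max [136.  43. 130.]
```

View pics/topc.png

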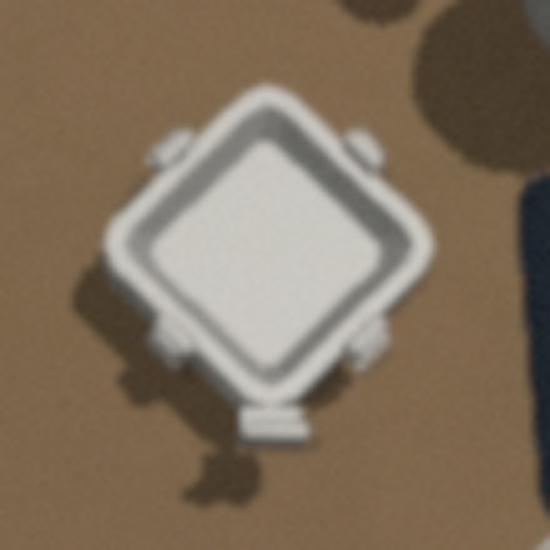

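View pics/scenec.png

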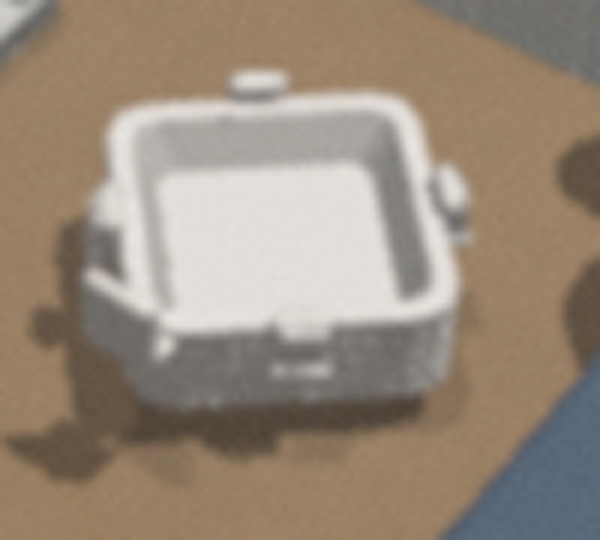

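Run:
```python
from h import *
d=pickle.load(open('top_0.pkl','rb'))
o=lambda u,v,z:ray(d,260+(u+.5)/5-.5,150+(v+.5)/5-.5,z).round(1)
for n,u,v in [('far',267,85),('near',267,400),('L',107,240),('R',433,243)]: print(n,o(u,v,64))
for u,v in [(248,425),(248,438),(308,425),(310,440)]: print('tabtop',o(u,v,96))
for n in ['top','scene']:
    d=pickle.load(open(n+'_0.pkl','rb'));P=pts(d)
    sel=(P[...,2]>75)&(P[...,2]<110)&(abs(P[...,0]-455)<25)&(abs(P[...,1]+72)<30)
    q=P[sel];print(n,len(q),q.mean(0).round(1),q.min(0).round(),q.max(0).round())
    if len(q)>5:
        w=np.linalg.svd(q[:,:2]-q[:,:2].mean(0))[2][0];print('dir',w)
    print(np.c_[np.argwhere(sel),q.round()].astype(int).tolist())
    # steel rim, cup, beaker
    for nm,b in [('steel',(430,670,100,430,10,35)),('cup',(690,790,-210,-110,15,75)),('beaker',(310,420,-260,-160,15,100))]:
        s=(P[...,0]>b[0])&(P[...,0]<b[1])&(P[...,1]>b[2])&(P[...,1]<b[3])&(P[...,2]>b[4])&(P[...,2]<b[5])
        q=P[s];print(nm,((q.min(0)+q.max(0))/2).round(),q.min(0).round(),q.max(0).round())
        if nm=='steel': print(cv2.minAreaRect(q[:,:2].astype(np.float32)))
```

```text
far [634.7 -74.6  64. ]
near [470.9 -64.6  64. ]
L [556.8  11.5  64. ]
R [ 547.5 -153.7   64. ]
tabtop [453.8 -52.   96. ]
tabtop [447.4 -51.7  96. ]
tabtop [452.4 -81.2  96. ]
tabtop [445.  -81.7  96. ]
top 52 [449.  -63.6  92.9] [445. -81.  83.] [453. -47. 103.]
dir [-0.06305291 -0.99801019]
[[235, 308, 453, -49, 94], [235, 309, 453, -52, 94], [235, 310, 452, -53, 103], [235, 311, 453, -57, 92], [235, 312, 453, -59, 95], [235, 313, 452, -61, 96], [235, 314, 453, -64, 93], [235, 315, 452, -66, 98], [235, 316, 453, -69, 91], [235, 317, 452, -71, 95], [235, 318, 452, -73, 95], [235, 319, 452, -76, 94], [236, 308, 451, -49, 94], [236, 309, 450, -51, 96], [236, 310, 450, -54, 99], [236, 311, 450, -56, 98], [236, 312, 450, -59, 97], [236, 313, 450, -61, 98], [236, 314, 450, -64, 96], [236, 315, 450, -66, 95], [236, 316, 449, -68, 98], [236, 317, 449, -71, 99], [236, 318, 450, -73, 94], [236, 319, 450, -76, 94], [236, 320, 449, -78, 94], [236, 321, 450, -81, 91], [237, 307, 450, -47, 83], [237, 308, 448, -49, 96], [237, 309, 449, -52, 92], [237, 310, 448, -54, 96], [237, 311, 448, -56, 95
[... 3536 characters left out ...]
5, 284, 450, -81, 85], [245, 285, 451, -83, 86], [245, 286, 453, -84, 85], [246, 280, 447, -72, 79], [246, 281, 450, -72, 76], [246, 282, 448, -77, 81], [246, 283, 451, -78, 79], [246, 284, 451, -80, 81], [246, 285, 451, -83, 83], [246, 286, 456, -83, 79], [247, 282, 450, -76, 76], [247, 283, 451, -78, 76], [247, 284, 450, -81, 79], [247, 285, 451, -83, 79], [247, 286, 455, -83, 76], [248, 283, 448, -80, 76]]
steel [550. 262.  20.] [445. 103.  10.] [655. 421.  31.]
((550.9110717773438, 262.9110107421875), (202.8183135986328, 315.3337097167969), 2.026057720184326)
cup [ 745. -151.   45.] [ 700. -193.   15.] [ 790. -110.   75.]
beaker [ 373. -219.   55.] [ 326. -260.   15.] [ 420. -178.   96.]
```

move_arm(
  deltas=[
    [[-0.056, -0.063, 0.0, 9.5, 0.0854], [-0.112, -0.126, 0.0, 19, 0.0854], [-0.168, -0.189, 0.0, 28.5, 0.0854], [-0.224, -0.252, 0.0, 38, 0.0854], [-0.28, -0.315, 0.0, 47.5, 0.0854], [-0.336, -0.378, 0.0, 57, 0.0854], [-0.392, -0.441, 0.0, 66.5, 0.0854], [-0.4515, -0.506, 0.0, 76.5, 0.0854]],
  ],
)

```text
time: 1.15
tool_pos: [376.8, 95.0, 242.5]
tool_rot: [0.0, 0.729, 0.685, 0.0]
force: [1.2, 0.9, -0.1]
grip_width: 85.1
```

move_arm(
  deltas=[
    [[0, 0, 0, 0, 0.0854], [0, 0, 0, 0, 0.0854]],
  ],
)

```text
time: 1.4
tool_pos: [376.3, 97.0, 242.2]
tool_rot: [-0.0, 0.727, 0.687, -0.0]
force: [0.2, 0.1, -0.3]
grip_width: 85.3
```

```bash
cat >> h.py <<'E'
from scipy.spatial.transform import Rotation as Ro
def to(target,ang):
    s=observe();w,x,y,z=s['tool_rot'];R=Ro.from_quat([x,y,z,w]).as_matrix()
    d=R.T@(np.array(target)-s['tool_pos']); yaw=np.degrees(np.arctan2(R[1,1],R[0,1]))
    print('pos',np.round(s['tool_pos'],1),'yaw',yaw.round(2),'z',R[:,2].round(3),'delta mm',d.round(1),'turn',((yaw-ang+180)%360-180).round(2),'F',np.round(s['force'],2),'M',np.round(s['moment'],3),'t',s['time'],'w',s['grip_width'])
E
python3 -c "
from h import *
to([452,-65,200],-3.3)"
```

```text
pos [376.3  97.  242.2] yaw -3.27 z [-0.  0. -1.] delta mm [-157.4   84.8   42.1] turn 0.03 F [ 0.21  0.11 -0.34] M [-0.021  0.028 -0.006] t 1.4 w 85.29456877348163
```

move_arm(
  deltas=[
    [[-0.053, 0.028, 0.014, 0, 0.05], [-0.105, 0.056, 0.028, 0, 0.05], [-0.157, 0.085, 0.042, 0, 0.04], [-0.157, 0.085, 0.042, 0, 0.04], [-0.157, 0.085, 0.042, 0, 0.04]],
  ],
)

```text
time: 2.02
tool_pos: [452.3, -63.1, 200.3]
tool_rot: [-0.0, 0.726, 0.687, -0.0]
force: [-0.4, 0.1, 0.5]
grip_width: 39.8
```

```bash
python3 -c "
from h import *
to([452,-65,150],-3.3)
for n in ['wrist','top','scene']: grab(n,'1')"
```

```text
pos [452.3 -63.1 200.3] yaw -3.14 z [-0.  0. -1.] delta mm [-2.  -0.2 50.3] turn 0.16 F [-0.35  0.13  0.51] M [ 0.021  0.01  -0.062] t 2.025 w 39.77560339660118
```

View pics/wrist_1.png

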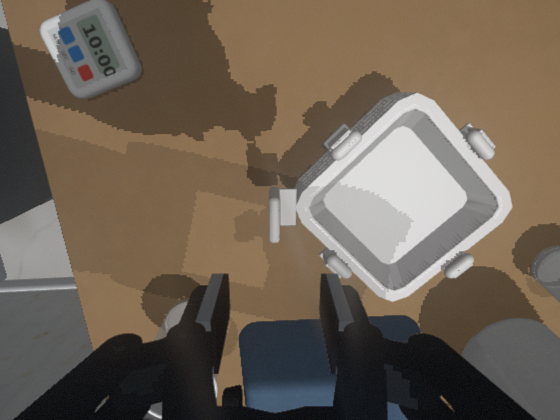

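The wrist view shows the tab's top edge as a bright bar from (275,187) to (275,241). The tray rim's corners are at about (297,205), (415,97), (510,205) and (390,297).

Run:
```python
from h import *
d=pickle.load(open('wrist_1.pkl','rb'));P=pts(d);Z=P[...,2]
for z in (92,96):
  print('tab ends',[ray(d,u,v,z).round(1).tolist() for u,v in [(275,187),(275,241),(270,214),(280,214)]])
for u,v in [(297,205),(415,97),(510,205),(390,297)]: print(ray(d,u,v,64).round(1))
s=(Z>72)&(Z<105)&(abs(P[...,0]-452)<25)&(abs(P[...,1]+65)<30);q=P[s];print(len(q),q.min(0),q.max(0))
t=P[s&(Z>90)];print(len(t),np.median(t,0),cv2.minAreaRect(t[:,:2].astype(np.float32)))
r=(Z>60)&(Z<68)&(abs(P[...,0]-552)<100)&(abs(P[...,1]+70)<100);q=P[r];print(len(q),(q.min(0)+q.max(0))/2,q.min(0),q.max(0),cv2.minAreaRect(q[:,:2].astype(np.float32)))
f=d['frame'][170:260,230:330];cv2.imwrite('pics/wc.png',cv2.resize(f,None,fx=6,fy=6,interpolation=cv2.INTER_CUBIC))
# scene view matching
```

```text
tab ends [[454.4, -40.8, 92.0], [452.3, -80.5, 92.0], [449.9, -60.0, 92.0], [456.8, -60.3, 92.0]]
tab ends [[454.4, -39.8, 96.0], [452.3, -78.8, 96.0], [450.0, -58.6, 96.0], [456.8, -59.0, 96.0]]
[470.3 -63.2  64. ]
[555.6  11.5  64. ]
[634.5 -72.3  64. ]
[ 545.9 -148.9   64. ]
571 [448.12799721 -80.29635453  72.34248814] [456.92456084 -46.79982358  97.73257718]
498 [452.55769007 -62.51687701  95.3663824 ] ((452.4129333496094, -63.570289611816406), (33.423927307128906, 7.092205047607422), 87.06197357177734)
9479 [544.37703444 -69.2290227   63.99752484] [ 452.61092635 -153.2458983    60.00049772] [636.14314254  14.7878529   67.99455197] ((549.2926635742188, -71.06649780273438), (159.14144897460938, 151.443359375), 35.47473907470703)
```

View pics/wc.png

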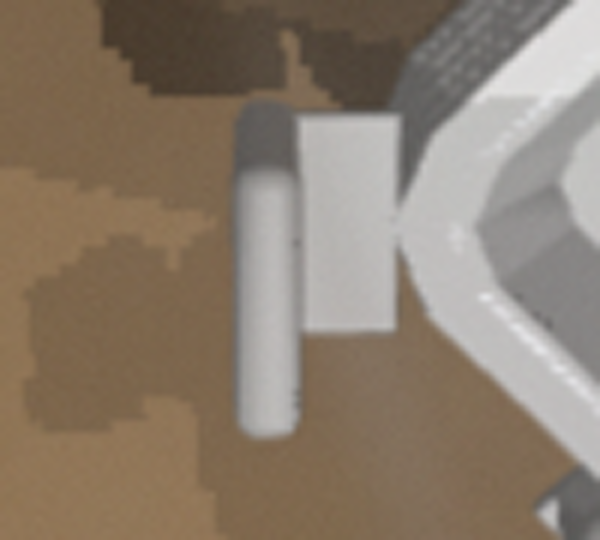

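move_arm(
  deltas=[
    [[0, 0, 0.04, 0, 0.03], [0, 0, 0.08, 0, 0.03], [0, 0, 0.107, 0, 0.03], [0, 0, 0.107, 0, 0.03], [0, 0, 0.107, 0, 0.03]],
  ],
  force=20,
)

```text
time: 2.8
tool_pos: [452.9, -64.3, 94.8]
tool_rot: [0.001, 0.727, 0.687, 0.0]
force: [-0.2, -0.6, -0.0]
grip_width: 30.2
```

```bash
python3 -c "
from h import *
to([452.5,-63.5,93],-3.1)
for n in ['wrist','scene']: grab(n,'2')"
```

```text
pos [452.9 -64.3  94.8] yaw -3.22 z [ 0.002 -0.001 -1.   ] delta mm [ 0.8 -0.5  1.8] turn -0.12 F [-0.25 -0.58 -0.05] M [-0.028 -0.046 -0.009] t 2.8 w 30.164650756609305
```

View pics/wrist_2.png

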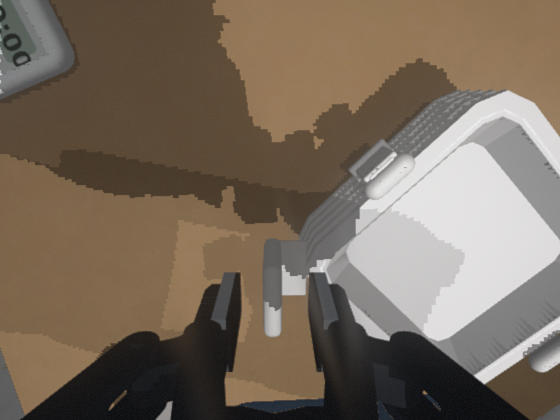

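The tab at (272,290) is centred between the pads, which are at 225 and 322. I close on it at 20 N.

move_arm(
  deltas=[
    [[0, 0, 0.002, 0, 0.012], [0, 0, 0.002, 0, 0.0], [0, 0, 0.002, 0, 0.0], [0, 0, 0.002, 0, 0.0], [0, 0, 0.002, 0, 0.0]],
  ],
  force=20,
)

```text
time: 3.52
tool_pos: [452.4, -64.7, 91.5]
tool_rot: [0.0, 0.727, 0.687, 0.0]
force: [-0.9, 0.4, 5.9]
grip_width: 7.4
```

```bash
python3 -c "
from h import *
to([452.5,-63.5,93],-3.1)"
```

```text
pos [452.4 -64.7  91.5] yaw -3.27 z [ 0. -0. -1.] delta mm [ 1.2 -0.  -1.5] turn -0.17 F [-0.86  0.39  5.89] M [ 0.13  -0.021  0.056] t 3.525 w 7.411904912452084
```

move_arm(
  deltas=[
    [[0, 0, -0.002, 0, 0.0], [0, 0, -0.004, 0, 0.0], [0, 0, -0.004, 0, 0.0]],
  ],
)

```text
time: 3.9
tool_pos: [452.2, -64.6, 95.2]
tool_rot: [-0.0, 0.727, 0.687, -0.0]
force: [0.3, 0.1, -2.7]
grip_width: 7.5
```

```bash
python3 -c "
from h import *
to([452.5,-63.5,93],-3.1)
grab('scene','3')"
```

```text
pos [452.2 -64.6  95.2] yaw -3.28 z [-0.  0. -1.] delta mm [1.1 0.3 2.2] turn -0.18 F [ 0.33  0.11 -2.73] M [ 0.113  0.234 -0.037] t 3.9 w 7.487774415639118
```

```bash
cat >> h.py <<'E'
def rim(tag,save=True):
    """tray tilt from depth in scene+top: plane fits floor and rim; stack side not measured"""
    for n in ['scene','top']:
        d=grab(n,tag);P=pts(d)
        c=np.array([552,-70]);th=np.radians(-3.2);ex=np.array([np.cos(th),np.sin(th)]);ey=np.array([-ex[1],ex[0]])
        L=np.stack([(P[...,:2]-c)@ex,(P[...,:2]-c)@ey],-1)
        s=(abs(L[...,0])+abs(L[...,1])<52)&(P[...,2]>30)&(P[...,2]<120)
        A=np.c_[L[s],np.ones(s.sum())];b=P[s][:,2]
        k,*_=np.linalg.lstsq(A,b,rcond=None)
        r=b-A@k;g=abs(r)<6;k,*_=np.linalg.lstsq(A[g],b[g],rcond=None)
        print(n,'floor plane: slope x %.3f y %.3f z0 %.1f  n=%d'%(k[0],k[1],k[2],g.sum()))
        f=d['frame'][140:280,240:380];cv2.imwrite(f'pics/{n}_c{tag}.png',cv2.resize(f,None,fx=4,fy=4,interpolation=cv2.INTER_CUBIC))
E
python3 -c "
from h import *
for t in ['4']: rim(t)
import h
d0=pickle.load
"
python3 - <<'E'
import h,pickle
# baseline using initial images
h.grab=lambda n,t: pickle.load(open(f'{n}_0.pkl','rb'))
h.rim('base')
E
```

```text
scene floor plane: slope x -0.019 y -0.000 z0 45.7  n=607
top floor plane: slope x 0.145 y 0.619 z0 27.6  n=10
scene floor plane: slope x 0.001 y -0.005 z0 43.9  n=627
top floor plane: slope x 0.003 y -0.001 z0 42.9  n=762
```

View pics/scene_c4.png

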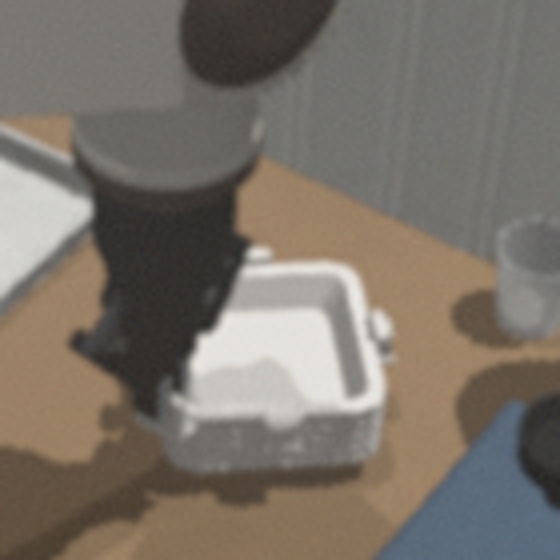

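move_arm(
  deltas=[
    [[0, 0.0, -0.002, 0, 0.0], [0, 0.0005, -0.004, 0, 0.0], [0, 0.0005, -0.004, 0, 0.0]],
  ],
)

```text
time: 4.42
tool_pos: [453.0, -64.8, 99.6]
tool_rot: [0.0, 0.727, 0.687, 0.0]
force: [-1.4, -0.3, -0.2]
grip_width: 7.4
```

```bash
python3 -c "
from h import *
to([452.5,-63.5,93],-3.1)
rim('5')"
```

```text
pos [453.  -64.8  99.6] yaw -3.28 z [ 0. -0. -1.] delta mm [ 1.2 -0.6  6.6] turn -0.18 F [-1.37 -0.32 -0.19] M [-0.017  0.166 -0.027] t 4.425 w 7.380006866139568
scene floor plane: slope x 0.000 y -0.002 z0 51.7  n=607
top floor plane: slope x 0.303 y 1.419 z0 8.5  n=8
```

View pics/scene_c5.png

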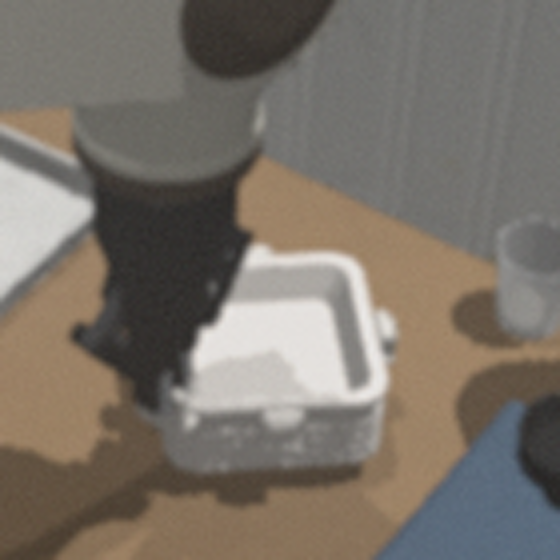

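The tray popped free of the clips level, so the grip was too stiff to let it tilt. The stack stayed down. For step 1 the far corner still has to be down, so I'll raise the tab a little, then loosen the jaws so the tray sags about the tab and its far corner drops into the stack.

move_arm(
  deltas=[
    [[0, 0, -0.004, 0, 0.0], [0, 0, -0.008, 0, 0.0], [0, 0, -0.012, 0, 0.0], [0, 0, -0.012, 0, 0.0]],
  ],
)

```text
time: 5.03
tool_pos: [453.0, -64.8, 111.7]
tool_rot: [0.0, 0.727, 0.687, 0.0]
force: [0.3, -0.7, -1.0]
grip_width: 7.5
```

```bash
python3 -c "
from h import *
to([452.5,-63.5,93],-3.1)
rim('6')"
```

```text
pos [453.  -64.8 111.7] yaw -3.28 z [ 0.001 -0.    -1.   ] delta mm [ 1.2 -0.6 18.7] turn -0.18 F [ 0.32 -0.66 -1.  ] M [ 0.008  0.07  -0.001] t 5.025 w 7.50161476632149
scene floor plane: slope x 0.023 y 0.019 z0 63.0  n=376
top floor plane: slope x 0.010 y 0.074 z0 59.9  n=9
```

View pics/scene_c6.png

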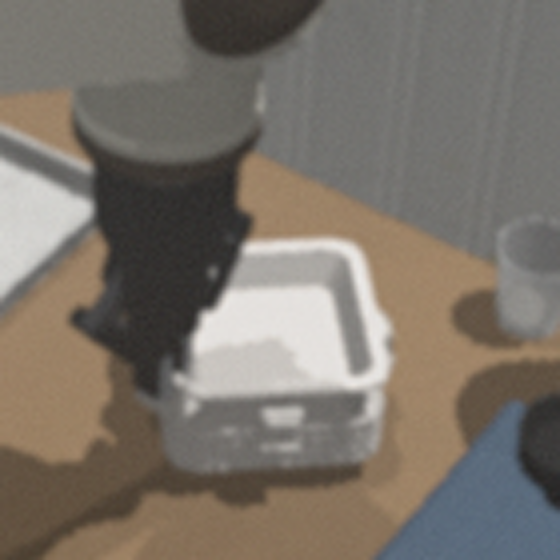

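move_arm(
  deltas=[
    [[0, 0, 0, 0, 0.0085], [0, 0, 0, 0, 0.0092], [0, 0, 0, 0, 0.0092]],
  ],
)

```text
time: 5.5
tool_pos: [452.9, -64.7, 111.3]
tool_rot: [0.0, 0.727, 0.687, -0.0]
force: [0.0, -1.0, -1.0]
grip_width: 9.2
```

```bash
python3 -c "
from h import *
to([452.5,-63.5,93],-3.1)
rim('7')"
```

```text
pos [452.9 -64.7 111.3] yaw -3.28 z [ 0. -0. -1.] delta mm [ 1.2 -0.4 18.3] turn -0.18 F [ 0.04 -0.99 -0.97] M [-0.001  0.005  0.017] t 5.5 w 9.158051556431579
scene floor plane: slope x 0.006 y -0.013 z0 54.7  n=619
top floor plane: slope x -0.248 y -1.456 z0 95.1  n=9
```

View pics/scene_c7.png

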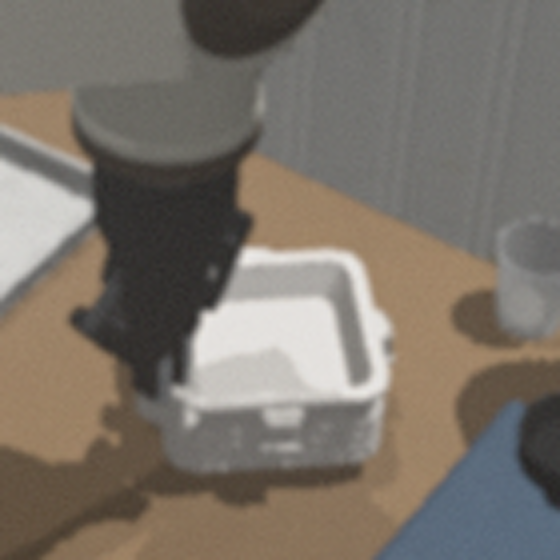

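Run:
```python
from h import *
d=grab('wrist','7');P=pts(d)
f=d['frame'][200:400,180:400];cv2.imwrite('pics/wc7.png',cv2.resize(f,None,fx=3,fy=3))
s=(P[...,2]>80)&(P[...,2]<120)&(abs(P[...,0]-452)<6)&(abs(P[...,1]+65)<18);q=P[s]
print(len(q),np.percentile(q,[5,50,95],axis=0).round(1))
r=(P[...,2]>60)&(P[...,2]<90)&(P[...,0]>470)&(abs(P[...,0]-552)<95)&(abs(P[...,1]+70)<95);q=P[r];print(len(q),np.percentile(q,[1,50,99],axis=0).round(1))
```

```text
1845 [[447.9 -76.7  87.4]
 [452.7 -57.  105.5]
 [457.1 -47.6 116.3]]
23255 [[ 473.7 -140.7   60.3]
 [ 553.2  -52.7   72.7]
 [ 605.8    9.6   76.7]]
```

View pics/wc7.png

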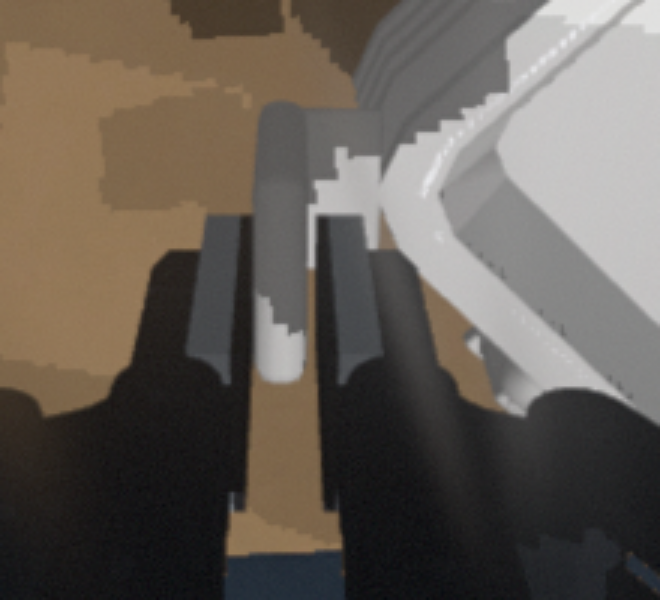

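move_arm(
  deltas=[
    [[0, 0, -0.002, 0, 0.0092], [0, 0, -0.002, 0, 0.0], [0, 0, -0.002, 0, 0.0], [0, 0, -0.002, 0, 0.0], [0, 0, -0.005, 0, 0.0], [0, 0, -0.008, 0, 0.0], [0, 0, -0.008, 0, 0.0]],
  ],
  force=20,
)

```text
time: 6.52
tool_pos: [453.0, -64.7, 119.6]
tool_rot: [0.0, 0.727, 0.687, 0.0]
force: [-0.3, -0.2, -0.9]
grip_width: 7.1
```

```bash
python3 -c "
from h import *
to([452.5,-63.5,93],-3.1)
rim('8')
grab('wrist','8')"
```

```text
pos [453.  -64.7 119.6] yaw -3.28 z [ 0. -0. -1.] delta mm [ 1.2 -0.5 26.6] turn -0.18 F [-0.3  -0.17 -0.93] M [-0.021  0.094 -0.006] t 6.525 w 7.057469829131763
scene floor plane: slope x -0.018 y -0.008 z0 57.2  n=558
top floor plane: slope x 0.191 y 0.456 z0 41.5  n=9
```

View pics/scene_c8.png

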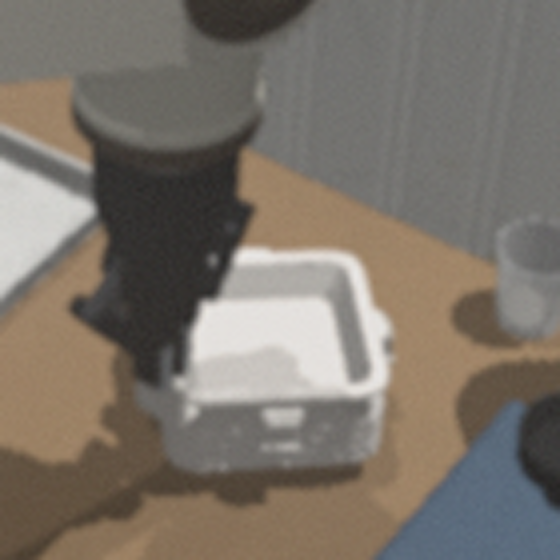

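move_arm(
  deltas=[
    [[0, 0, 0.004, 0, 0.0], [0, 0, 0.008, 0, 0.0], [0, 0, 0.008, 0, 0.012], [0, 0, 0.012, 0, 0.013], [0, 0, 0.0155, 0, 0.013], [0, 0, 0.0155, 0, 0.0], [0, 0, 0.0155, 0, 0.0], [0, 0, 0.0155, 0, 0.0]],
  ],
  force=20,
)

```text
time: 7.68
tool_pos: [452.9, -64.7, 103.9]
tool_rot: [0.0, 0.727, 0.687, 0.0]
force: [0.0, 0.3, -0.2]
grip_width: 0.3
```

move_arm(
  deltas=[
    [[0, 0, -0.005, 0, 0.0], [0, 0, -0.01, 0, 0.0], [0, 0, -0.015, 0, 0.0], [0, 0, -0.02, 0, 0.0], [0, 0, -0.02, 0, 0.0]],
  ],
)

```text
time: 8.3
tool_pos: [453.0, -64.7, 124.3]
tool_rot: [0.0, 0.727, 0.687, 0.0]
force: [-0.6, -0.3, -0.5]
grip_width: 0.2
```

```bash
python3 -c "
from h import *
to([452.5,-63.5,93],-3.1)
rim('9')"
```

```text
pos [453.  -64.7 124.3] yaw -3.28 z [ 0.001 -0.    -1.   ] delta mm [ 1.2 -0.6 31.3] turn -0.18 F [-0.64 -0.32 -0.53] M [ 0.049 -0.002  0.017] t 8.3 w 0.22272155045813435
scene floor plane: slope x 0.121 y 0.003 z0 50.4  n=701
top floor plane: slope x -0.028 y -0.771 z0 73.6  n=8
```

Run:
```python
from h import *
d=grab('wrist','9')
```

```text
(no output)
```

View pics/wrist_9.png

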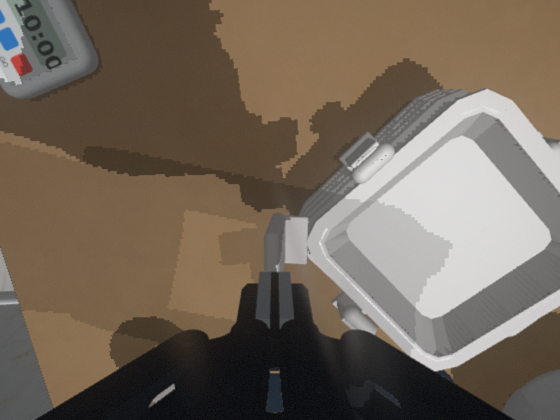

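View pics/scene_c9.png

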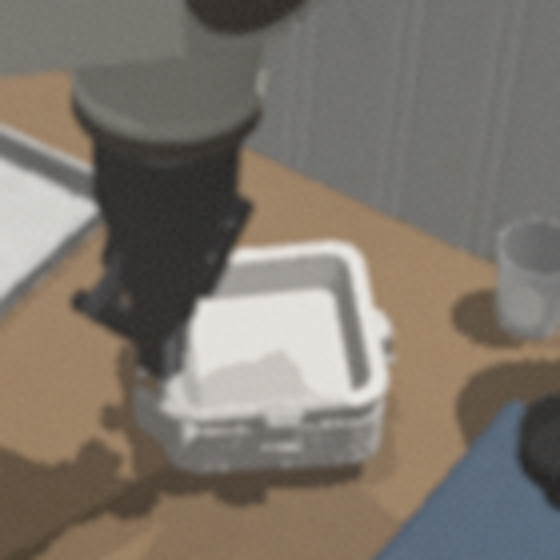

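The tab slipped as the jaws opened, and the near corner is pressed down (slope +0.12, far side up on its clips). I'll put the tray fully back by pressing the far part of its floor down with closed fingers, then peel again with a much shallower grip that lets it tilt.

move_arm(
  deltas=[
    [[0, 0.05, 0, 0, 0.0], [0, 0.1, 0, 0, 0.0], [0, 0.148, 0, 0, 0.0], [0, 0.148, 0, 0, 0.0], [0, 0.148, 0.025, 0, 0.0], [0, 0.148, 0.045, 0, 0.0], [0, 0.148, 0.045, 0, 0.0]],
  ],
)

```text
time: 9.32
tool_pos: [599.2, -72.9, 77.5]
tool_rot: [-0.001, 0.727, 0.687, -0.001]
force: [0.1, -0.3, 0.1]
grip_width: -0.2
```

```bash
python3 -c "
from h import *
to([602,-73,70],-3.1)
d=grab('scene','10')
f=d['frame'][140:280,240:380];cv2.imwrite('pics/s10.png',cv2.resize(f,None,fx=4,fy=4))
grab('wrist','10')"
```

```text
pos [599.2 -72.9  77.5] yaw -3.28 z [-0.003  0.001 -1.   ] delta mm [0.1 2.8 7.5] turn -0.18 F [ 0.06 -0.33  0.09] M [-0.003  0.046  0.007] t 9.325 w -0.21065213794134005
```

View pics/s10.png

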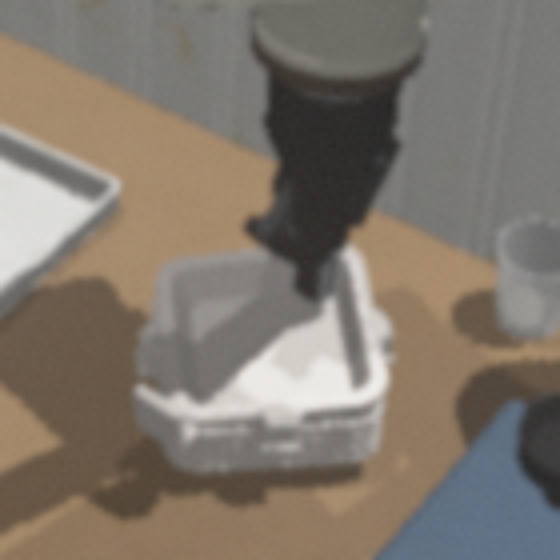

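View pics/wrist_10.png

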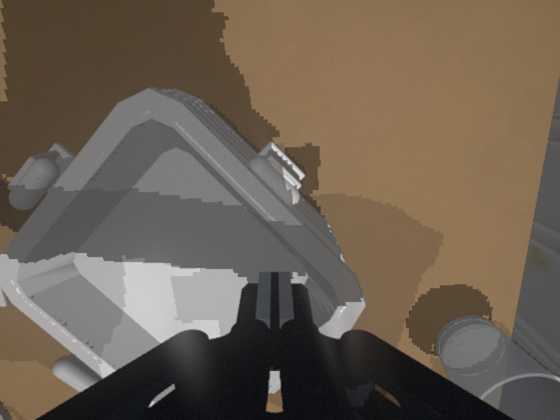

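move_arm(
  deltas=[
    [[0, 0, 0.01, 0, 0.0], [0, 0, 0.013, 0, 0.0], [0, 0, 0.016, 0, 0.0], [0, 0, 0.018, 0, 0.0], [0, 0, 0.018, 0, 0.0]],
  ],
)

```text
time: 10.05
tool_pos: [600.6, -73.1, 60.7]
tool_rot: [-0.0, 0.727, 0.687, -0.0]
force: [0.7, 0.4, 1.0]
grip_width: -0.1
```

move_arm(
  deltas=[
    [[0, 0, 0.002, 0, 0.0], [0, 0, 0.004, 0, 0.0], [0, 0, 0.004, 0, 0.0]],
  ],
)

```text
time: 10.42
tool_pos: [600.5, -73.1, 56.6]
tool_rot: [-0.0, 0.727, 0.687, -0.0]
force: [0.5, 0.2, 0.2]
grip_width: 0.5
```

move_arm(
  deltas=[
    [[0, 0, 0.0015, 0, 0.0], [0, 0, 0.003, 0, 0.0], [0, 0, 0.0045, 0, 0.0], [0, 0, 0.0045, 0, 0.0]],
  ],
)

```text
time: 10.92
tool_pos: [600.9, -73.1, 53.7]
tool_rot: [0.0, 0.727, 0.687, 0.0]
force: [-8.0, 2.3, 18.6]
grip_width: -0.2
```

```bash
python3 -c "
from h import *
to([602,-73,70],-3.1)
d=grab('scene','11')
f=d['frame'][140:280,240:380];cv2.imwrite('pics/s11.png',cv2.resize(f,None,fx=4,fy=4))"
```

```text
pos [600.9 -73.1  53.7] yaw -3.27 z [ 0.001 -0.    -1.   ] delta mm [  0.2   1.1 -16.3] turn -0.17 F [-7.99  2.28 18.6 ] M [3.520e-01 1.321e+00 1.000e-03] t 10.925 w -0.19500014534120869
```

View pics/s11.png

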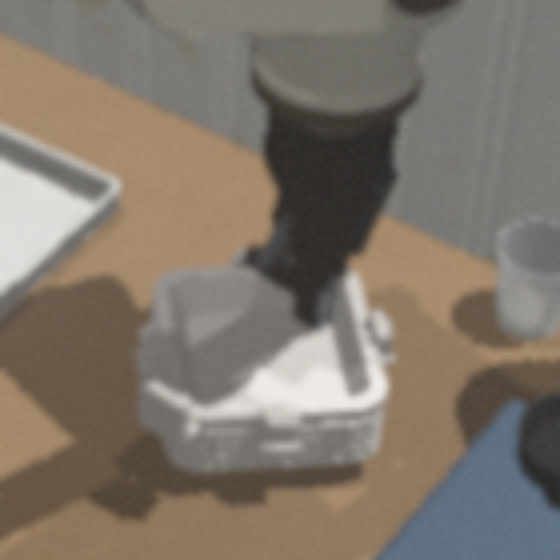

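move_arm(
  deltas=[
    [[0, 0, -0.02, 0, 0.0], [0, 0, -0.06, 0, 0.0], [0, -0.05, -0.075, 0, 0.02], [0, -0.1, -0.08, 0, 0.03], [0, -0.148, -0.08, 0, 0.03], [0, -0.148, -0.08, 0, 0.03], [0, -0.148, -0.08, 0, 0.03]],
  ],
)

```text
time: 11.85
tool_pos: [453.4, -64.8, 132.7]
tool_rot: [0.001, 0.727, 0.687, 0.0]
force: [0.2, 0.0, -0.0]
grip_width: 29.9
```

Run:
```python
from h import *
to([452.5,-64.5,100],-3.1)
rim('12')
d=grab('wrist','12');P=pts(d);Z=P[...,2]
th=np.radians(-3.2);ex=np.array([np.cos(th),np.sin(th)]);ey=np.array([-ex[1],ex[0]]);c=[552,-70]
L=np.stack([(P[...,:2]-c)@ex,(P[...,:2]-c)@ey],-1)
s=(abs(L[...,0])+abs(L[...,1])<45)&(Z>30)&(Z<120);A=np.c_[L[s],np.ones(s.sum())];print('wrist floor',np.linalg.lstsq(A,Z[s],rcond=None)[0],s.sum())
s=(Z>85)&(Z<105)&(abs(P[...,0]-452)<20)&(abs(P[...,1]+65)<30);t=P[s];print(len(t),np.median(t,0),t.max(0));
if len(t)>20: print(cv2.minAreaRect(t[:,:2].astype(np.float32)))
```

```text
pos [453.4 -64.8 132.7] yaw -3.29 z [ 0.001 -0.    -1.   ] delta mm [ 0.3 -1.  32.7] turn -0.19 F [ 0.23  0.03 -0.05] M [-0.021 -0.017  0.003] t 11.85 w 29.860681099279024
scene floor plane: slope x 0.002 y 0.003 z0 44.1  n=612
top floor plane: slope x -0.202 y -0.279 z0 52.4  n=7
wrist floor [ 1.03366997e-03 -1.75109230e-04  4.30313223e+01] 8965
964 [454.32023058 -61.74878848  95.23980157] [458.67274394 -47.63167454  97.48696673]
((454.1510925292969, -64.33302307128906), (33.536285400390625, 7.846735000610352), 87.01274871826172)
```

View pics/scene_c12.png

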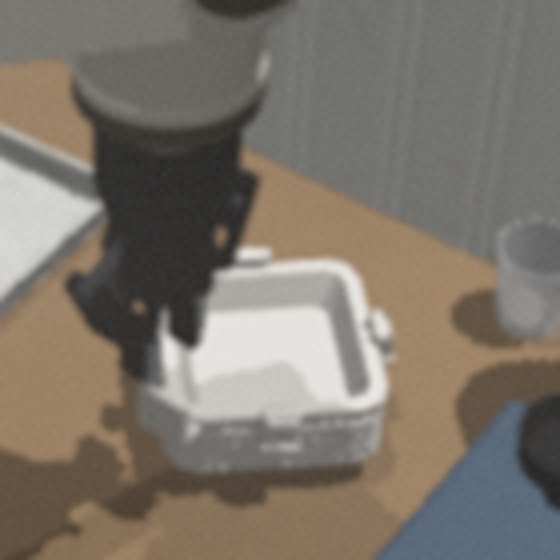

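View pics/wrist_12.png

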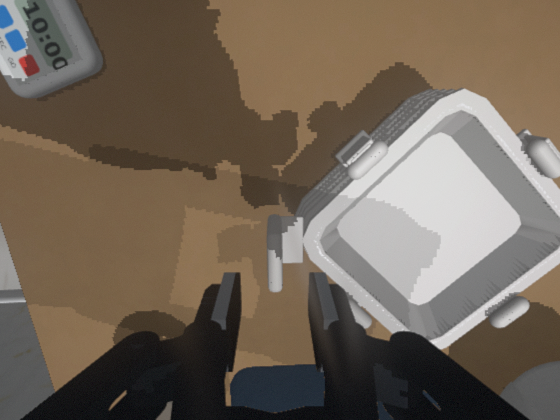

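The tray is nested again (slope 0.00, floor at 44.1 mm against 43.9 at first). Next is a shallow grip, about 4 mm of the tab's top edge.

move_arm(
  deltas=[
    [[0, 0.0005, 0.015, 0, 0.03], [0, 0.0005, 0.0295, 0, 0.02], [0, 0.0005, 0.0295, 0, 0.01], [0, 0.0005, 0.0295, 0, 0.0], [0, 0.0005, 0.0295, 0, 0.0], [0, 0.0005, 0.0295, 0, 0.0]],
  ],
  force=20,
)

```text
time: 12.75
tool_pos: [453.4, -64.7, 103.1]
tool_rot: [0.0, 0.727, 0.687, 0.0]
force: [-1.4, 0.7, 0.6]
grip_width: 7.1
```

move_arm(
  deltas=[
    [[0, 0, -0.002, 0, 0.0], [0, 0, -0.004, 0, 0.0], [0, 0, -0.006, 0, 0.0], [0, 0, -0.006, 0, 0.0]],
  ],
)

```text
time: 13.25
tool_pos: [453.4, -64.7, 109.0]
tool_rot: [0.0, 0.727, 0.687, 0.0]
force: [1.1, 0.7, -1.2]
grip_width: 6.9
```

```bash
python3 -c "
from h import *
to([452.5,-63.5,93],-3.1)
rim('13')"
```

```text
pos [453.4 -64.7 109. ] yaw -3.27 z [ 0. -0. -1.] delta mm [ 1.2 -1.  16. ] turn -0.17 F [ 1.07  0.65 -1.22] M [ 0.154 -0.072  0.021] t 13.25 w 6.862860590329779
scene floor plane: slope x -0.051 y 0.003 z0 46.9  n=602
top floor plane: slope x -1.320 y -4.388 z0 177.6  n=8
```

View pics/scene_c13.png

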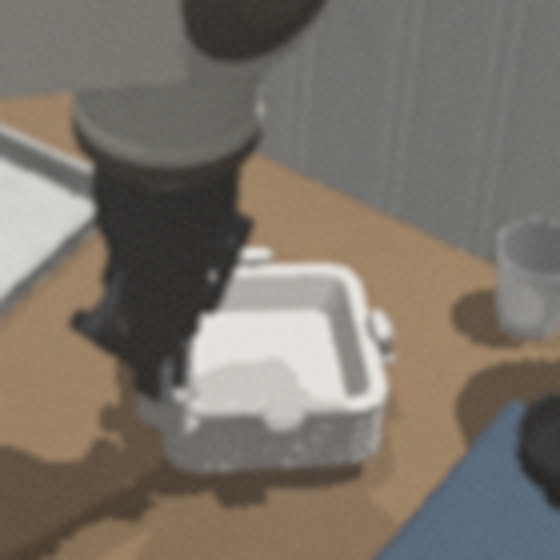

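This works: tilt 0.051 with the far corner still down. I continue the peel.

move_arm(
  deltas=[
    [[0, 0.0003, -0.003, 0, 0.0], [0, 0.0006, -0.006, 0, 0.0], [0, 0.001, -0.009, 0, 0.0], [0, 0.0015, -0.012, 0, 0.0], [0, 0.0015, -0.012, 0, 0.0]],
  ],
)

```text
time: 13.98
tool_pos: [454.8, -64.8, 121.0]
tool_rot: [0.0, 0.727, 0.687, -0.0]
force: [-3.1, -0.1, -0.3]
grip_width: 7.3
```

```bash
python3 -c "
from h import *
to([452.5,-63.5,93],-3.1)
rim('14')"
```

```text
pos [454.8 -64.8 121. ] yaw -3.28 z [-0. -0. -1.] delta mm [ 1.2 -2.4 28. ] turn -0.18 F [-3.08 -0.12 -0.32] M [0.128 0.403 0.089] t 13.975 w 7.306040521271806
scene floor plane: slope x -0.100 y 0.001 z0 53.2  n=565
top floor plane: slope x 0.094 y 1.048 z0 18.8  n=6
```

View pics/scene_c14.png

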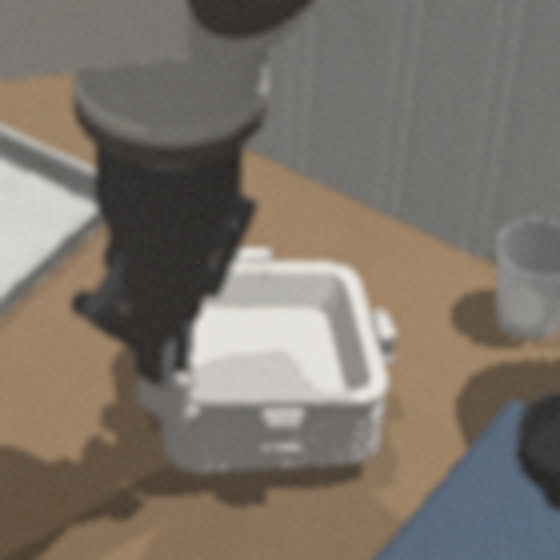

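Step 1 looks met: tilt 0.100, tab +19 mm, far corner about +1 mm. I keep lifting along the arc to free the far clips.

move_arm(
  deltas=[
    [[0, -0.0005, 0.0, 0, 0.0], [0, 0.0, -0.003, 0, 0.0], [0, 0.0005, -0.006, 0, 0.0], [0, 0.001, -0.009, 0, 0.0], [0, 0.0015, -0.012, 0, 0.0], [0, 0.0015, -0.012, 0, 0.0]],
  ],
)

```text
time: 14.82
tool_pos: [456.5, -64.9, 133.1]
tool_rot: [0.0, 0.727, 0.687, 0.0]
force: [0.3, 0.8, -1.0]
grip_width: 7.2
```

```bash
python3 -c "
from h import *
to([452.5,-63.5,93],-3.1)
rim('15')"
```

```text
pos [456.5 -64.9 133.1] yaw -3.28 z [ 0. -0. -1.] delta mm [ 1.2 -4.1 40.1] turn -0.18 F [ 0.31  0.76 -0.97] M [-0.003  0.037 -0.018] t 14.825 w 7.201507691068999
scene floor plane: slope x -0.009 y 0.034 z0 68.9  n=238
top floor plane: slope x -0.235 y -0.741 z0 91.8  n=7
```

View pics/scene_c15.png

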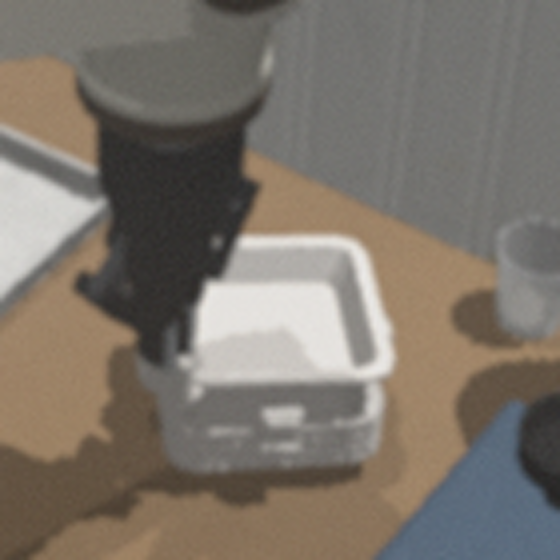

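Both clip pairs are free and the tray is held level. The stack has stayed put. I tighten the grip and lift.

move_arm(
  deltas=[
    [[0, 0, 0, 0, 0.0], [0, 0, 0, 0, 0.0], [0, 0, -0.005, 0, 0.0], [0, 0, -0.015, 0, 0.0], [0, 0, -0.03, 0, 0.0], [0, 0, -0.045, 0, 0.0], [0, 0, -0.055, 0, 0.0], [0, 0, -0.06, 0, 0.0]],
  ],
  force=50,
)

```text
time: 15.92
tool_pos: [456.5, -64.9, 193.6]
tool_rot: [0.0, 0.727, 0.687, 0.0]
force: [0.3, 0.3, -0.8]
grip_width: 5.9
```

```bash
python3 -c "
from h import *
to([449,269.5,251],-3.28)
d=grab('scene','16')"
```

```text
pos [456.5 -64.9 193.6] yaw -3.27 z [ 0.001 -0.    -1.   ] delta mm [333.4 -26.5 -57.5] turn 0.01 F [ 0.28  0.34 -0.85] M [-0.003  0.081  0.019] t 15.925 w 5.933950509827351
```

View pics/scene_16.png

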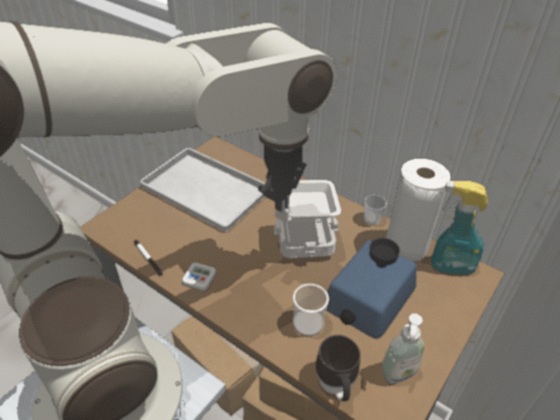

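move_arm(
  deltas=[
    [[0.008, 0, -0.01, 0, 0.0], [0.03, -0.002, -0.02, 0, 0.0], [0.062, -0.004, -0.035, 0, 0.0], [0.1, -0.008, -0.05, 0, 0.0], [0.14, -0.011, -0.057, 0, 0.0], [0.18, -0.014, -0.057, 0, 0.0], [0.22, -0.017, -0.057, 0, 0.0], [0.26, -0.02, -0.057, 0, 0.0]],
  ],
)

```text
time: 16.98
tool_pos: [450.8, 197.6, 250.0]
tool_rot: [-0.0, 0.727, 0.687, -0.0]
force: [0.3, -1.3, -0.3]
grip_width: 5.9
```

move_arm(
  deltas=[
    [[0.03, -0.002, 0, 0, 0.0], [0.053, -0.005, 0, 0, 0.0], [0.067, -0.006, 0, 0, 0.0], [0.073, -0.006, 0, 0, 0.0], [0.073, -0.006, 0, 0, 0.0], [0.073, -0.006, 0, 0, 0.0], [0.073, -0.006, 0, 0, 0.0]],
  ],
)

```text
time: 17.85
tool_pos: [449.5, 268.6, 249.9]
tool_rot: [0.0, 0.727, 0.686, 0.0]
force: [0.3, 0.5, -0.2]
grip_width: 5.7
```

Run:
```python
from h import *
to([449,269.5,251],-3.28)
for n in ['scene','top']:
    d=grab(n,'17');P=pts(d);hsv=cv2.cvtColor(d['frame'],cv2.COLOR_BGR2HSV)
    s=(P[...,2]>150)&(P[...,2]<230)&(P[...,0]>470)&(P[...,0]<660)&(P[...,1]>150)&(P[...,1]<380)&(hsv[...,2]>110)&(hsv[...,1]<50)
    q=P[s];print(n,len(q),np.percentile(q,[2,50,98],axis=0).round())
    L=q-np.array([549,264,0]);f=(abs(L[:,0])+abs(L[:,1])<50);A=np.c_[L[f][:,:2],np.ones(f.sum())]
    k,*_=np.linalg.lstsq(A,q[f][:,2],rcond=None);print('plane',k,f.sum())
    r=(P[...,2]>45)&(P[...,2]<75)&(abs(P[...,0]-552)<100)&(abs(P[...,1]+70)<100);t=P[r];print('stack',t.min(0).round(),t.max(0).round())
to([449,269.5,251],-3.28)
```

```text
pos [449.5 268.6 249.9] yaw -3.32 z [ 0. -0. -1.] delta mm [ 0.9 -0.6 -1.1] turn -0.04 F [ 0.33  0.54 -0.19] M [-0.027  0.085  0.048] t 17.85 w 5.720826867599441
scene 1495 [[479. 187. 182.]
 [560. 272. 194.]
 [620. 332. 211.]]
plane [-5.72299082e-02 -1.55756374e-03  1.86006150e+02] 367
stack [ 468. -156.   45.] [640.  11.  75.]
top 1348 [[495. 187. 180.]
 [557. 235. 188.]
 [621. 273. 210.]]
plane [-5.52014207e-02  1.32175782e-02  1.84966596e+02] 394
stack [ 466. -152.   45.] [632.  14.  75.]
pos [449.5 268.7 249.9] yaw -3.31 z [ 0. -0. -1.] delta mm [ 0.7 -0.5 -1.1] turn -0.03 F [-0.66 -0.5  -0.13] M [-0.01   0.102 -0.038] t 17.95 w 5.948295166597368
```

View pics/scene_17.png

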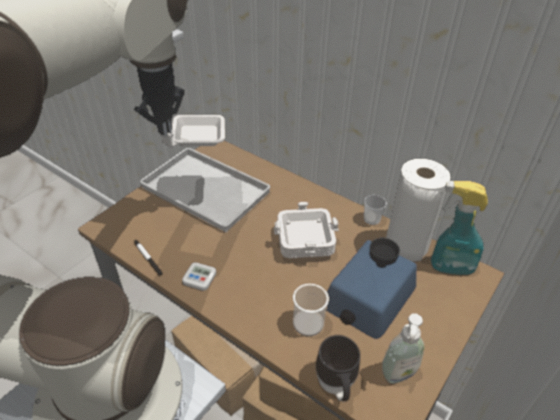

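View pics/top_17.png

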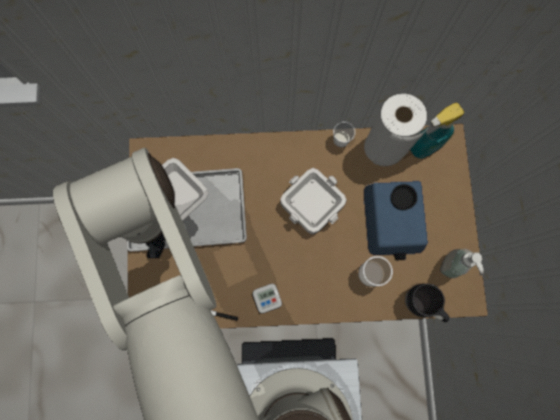

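The tray is over the steel tray: floor at 186 mm, tilt 0.057. The stack stands where it was, at (313,201). I check once more that nothing is creeping.

move_arm(
  deltas=[
    [[0, 0, 0, 0, 0.0], [0, 0, 0, 0, 0.0], [0, 0, 0, 0, 0.0], [0, 0, 0, 0, 0.0], [0, 0, 0, 0, 0.0], [0, 0, 0, 0, 0.0]],
  ],
)

```text
time: 18.7
tool_pos: [449.4, 269.1, 249.8]
tool_rot: [0.0, 0.727, 0.687, -0.0]
force: [0.7, -0.2, -0.9]
grip_width: 5.7
```

Run:
```python
from h import *
d=grab('scene','18');P=pts(d)
L=P-np.array([549,264,0]);f=(abs(L[...,0])+abs(L[...,1])<50)&(P[...,2]>160)&(P[...,2]<230);A=np.c_[L[f][:,:2],np.ones(f.sum())]
k,*_=np.linalg.lstsq(A,P[f][:,2],rcond=None);print('plane',k,f.sum())
if abs(k[0])<.1 and abs(k[2]-186)<3: print('ok',job_done())
```

```text
plane [-6.13278450e-02 -5.35050169e-03  1.85937981e+02] 372
the job is handed in; nothing more can be done
ok None
```

The top tray is off the stack and held over the middle of the steel tray. I handed the job in at about 18.7 s; it reports no verdict.

**The peel:**
- **First try:** a deep 20 N grip on the tab was too stiff, and the tray came off the clips level instead of corner first. A try at loosening the jaws to let it sag dropped it back onto the clips, and a regrasp then missed the tab.
- **Mend:** I pressed the tray fully back into the stack with closed fingers (about 19 N). Its floor then measured level and at its starting height.
- **Second try:** a shallow grip, about 4 mm of the tab's top edge, let the tray tilt. At 0.100 rad the tab was up about 19 mm and the far corner only about 1 mm, so step 1 should be met.
- **Lift-off:** the tray came free of the far clips on the way up and levelled itself in the grip. I then tightened to 50 N and carried it over.

**Last checks:**
- **Tray:** its middle is about 195 mm above the table, close to the steel tray's middle. That horizontal position comes from the arm's pose, not from an image of the tray. It tilts 0.06 rad and had not crept after 0.75 s.
- **Stack:** it stands flat, and shifted only about 2 mm during the press.
- **Beaker and cup:** the arm stayed clear of them. They look unmoved in the final pictures, but I did not measure them again.

**Measurement limits:** the tilt readings during the peel come from the scene camera only, because the arm blocked the top view. The top view did agree with the tilt over the steel tray (0.055 rad against 0.057).

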